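# Light the polariscope and set its ring to the long mark

### The job

On the polariscope, first press the lamp button fully down and let it come up again; then push the ring's lever round with the fingers until the ring's pointer line stands at the one long mark of the scale, and leave it there. Only push: do not grip the lever between the fingers. Leave the garnet on the glass and the other things on the desk where they are.

Things in the scene. Friction and masses are not known exactly. Their poses are not given: they have to be found in the camera images.
- instrument: polariscope base, fixed: white housing 170 mm (x) by 220 mm (y -85 to +135), top 45 mm high. Origin at desk height on the ring's vertical axis; the lever's arc lies about its -x side. Coaxial on it: a turning aluminium ring of 75 mm radius (top 57 mm high), inside it a fixed white scale disc of 58 mm radius (top 60 mm) and a round glass of 26 mm radius (top 61 mm)
- ring (a joint): angle of the ring in rad, -1.2 to 1.2 between stops, positive anticlockwise seen from above; at 0 the lever points along the instrument's -x. It starts between -1.05 and -0.65. Light friction: about 1.5 N at the lever tab moves it, and it stays where it is left
- pointer (a point): inner end of the black pointer line on the ring, in line with the lever: 59 mm from the axis, 58 mm high; turns with the ring
- tab_top (a point): middle of the top edge of the lever's upright black tab, 95 mm high and 107 mm from the axis; the tab is 22 mm long radially (96 to 118 mm from the axis), 12 mm thick in the direction of turning, and reaches from 50 to 95 mm high. A flat 10 mm wide bar joins it to the ring. Pressing both its turning faces at once counts as gripping; push on the clockwise face to turn it anticlockwise
- long_mark (a point): outer end of the long mark on the scale disc: 59 mm from the axis, 58 mm high. The long mark is a black radial bar 28 mm long and 3.5 mm wide; the 35 others, every 10 degrees, are 8 mm long and 1.4 mm wide. Always anticlockwise of the lever's start, by 35 degrees or more
- lamp_top (a point): centre of the top of the lamp button: a round grey button of 28 mm diameter in a black housing on the instrument's top, at instrument x = 25 mm, y = 105 mm; pressed straight down
- lamp (a joint): travel of the lamp button in m: 0 up, 0.006 fully down (5 N); counts as pressed beyond 0.0045; springs back
- garnet: loose dark red faceted stone, 20 mm across and 13 mm high, on the glass; origin under its middle; not to be moved
- loupe: bystander: folding loupe, 28 mm round end, 69 mm long, 18 mm high, lying on the desk beyond the instrument; origin under the round end
- jar: bystander: clear jar, 48 mm diameter, 50 mm high, standing by the instrument's -y side; origin under its middle
- ringcone: bystander: wooden ring cone, 56 mm foot, 75 mm high, standing beyond the instrument; origin under its middle
- tweezers: bystander: steel tweezers, 156 mm long, 7 mm high, lying on the desk; origin at the middle, long along x

How it is judged:
On the way, in this order (a step that is already met when the one before it is completed fails the run):
1. the lamp button is pressed fully down (value of joint lamp above 0.0045 m), for 0.1 s.
2. the button is let up again (value of joint lamp below 0.002 m), for 0.1 s.
3. the ring's pointer stands at the long mark (horizontal distance between pointer and long_mark below 0.004 m and velocity of joint ring between -0.05 and 0.05 rad/s), for 0.2 s.
At the end, for the whole second after the job is handed in: the pointer's end is within 4 mm (4 degrees, under half a scale division) of the long mark's end and the ring is still; the lamp button is up; the garnet is within 6 mm and every bystander within 10 mm of its start (all of step 3 and value of joint lamp below 0.002 m and distance of garnet from where it was at the start of the episode below 0.006 m and distance of each of loupe, jar, ringcone, tweezers from where it was at the start of the episode below 0.01 m); the robot touches nothing.
It fails at once if the lever is gripped: both sides of its tab pressed at once (contact force between the fingers and ring_c2 above 1 N and contact force between the fingers and ring_c3 above 1 N).
It fails at once if the garnet is moved by more than 6 mm or lifted (distance of garnet from where it was at the start of the episode above 0.006 m).
It fails at once if a bystander is moved by more than 10 mm or lifted (distance of any of loupe, jar, ringcone, tweezers from where it was at the start of the episode above 0.01 m).
It also fails if it takes over 53 s, if anything falls off the work surface, if the arm or the gripper's body presses on something with over 40 N, if the wrist force passes 120 N, or if a joint passes its speed limit or range.

### The arm

A 6-joint arm with a two-finger parallel gripper is mounted at the origin on the work surface. World frame = base frame: x ahead of the robot, y to its left, z up, the work surface at z = 0. Lengths are in m, angles in rad, forces in N, time in s.
With the tool pointing down it reaches from about 0.25 to 0.725 m from the base axis. Payload 4 kg.
Tool frame: the origin (TCP) lies midway between the tips of the shut fingers; the grasp point (between the pads) lies 19 mm behind it; z points along the fingers, y is the line along which they close (so a half turn about z gives the same grasp; the last joint's range is limited). The gripper opens to 85 mm and grips with 20 to 120 N. Pads are 22 mm wide; open, the fingers measure 114 mm over their backs; the gripper's body (76 mm by 85 mm) begins 54 mm behind the grasp point. The pads swing forward as they close: fully open they stand 13 mm farther back than shut.
Start: joints at [-1.29, 0.241, 0.005, 1.335, 0, 1.571], TCP at [0.139, -0.48, 0.231] pointing down, gripper open.
Joint ranges: [-2.72, 2.72], [-1.05, 1.87], [-1.09, 1.28], [-1.99, 2.15], [-1.42, 1.44], [-3.14, 3.14]. Speed limits (rad/s): [2.79, 2.79, 3.14, 3.14, 3.14, 3.14].

### API

Orientations are given as [roll, pitch, yaw] about the fixed x, y, z axes, in that order (R = Rz(yaw) Ry(pitch) Rx(roll)).
In Python, from station import env gives the robot as it stands.
- The arm moves only by the shell command python3 inch.py 'ROWS'. ROWS is a JSON list of rows, 1 to 12 of them, each an object with the fields finger_gap (the finger opening in m), dx, dy, dz (the shift in shares of the most that a row can go, 1 being 62.5 mm), twist (a turn about the tool's z in parts of the range, where 1.0 means 180 degrees); a field left out counts as zero (the opening has to be given); each row shifts and turns the commanded pose from where the row before left it, along the tool's axes as they then stand; what a row does not reach is not made up. A row lasts 1/8 s, in which the tool goes at most 0.0625 m and 0.188 rad, less where a joint would pass 70% of its speed; a pose out of reach is approached as far as the arm can. The fingers move at their own pace and stop on an object; the grip force is fixed at half the most. Time passes only in rows, so rows that do not move let the fingers close. It prints the time, the measured TCP pose, the force, the opening and the grip force at its end. Input that does not fit is refused with a message, and nothing moves.
- env.sense(): the state, without advancing time (a new reading comes with each control period).
- env.grab_frame(name): name is "scene" or "side" or "wrist"; returns the picture (400x640x3 uint8, red, green, blue); there is no depth.
- env.camera_info(name): a dict with "fx", "fy", "cx", "cy" (pixels), "k1" (the pictures are not rectified: a ray, as slopes to the right and down, at radius r is drawn at 1 + k1 r^2 times it, then the intrinsics apply), "extrinsics" (4x4, takes a point from camera to world coordinates); the wrist camera has in their place "mount" (4x4, takes a point from camera to tool coordinates, whose origin is the TCP and whose axes are the flange's). Camera axes: x right, y down, z forward; pixel columns grow to the right and rows downward; lengths in m; the calibration is good to about 2 mm. A picture is of the moment at which its call begins: read the wrist's pose just before it. camera_info takes no time and is no camera call.
- env.finish_job(): hands the job in; it is judged then, once.
The state is a dict: "time_s": time; "qpos": joint angles; "dq": joint speeds; "tau": joint torques, N m; "tool_pos": TCP position; "ee_rot": TCP orientation; "ft_force": force on the tool from outside, world axes, zero at the start; "ft_torque": the same for the moment, N m; "opening": finger opening in m; "grip_force": force on a finger pad.
Only numpy, scipy, OpenCV 4.12 (cv2) and the standard library are available. Lean on these libraries where they do the work, as an engineer would, in place of code of your own. Each camera call takes 0.05 s, during which the arm holds its last target. There are 200 camera calls.

## Working session

There is one attempt and no reset: what is moved stays moved. The work goes in short steps, Python scripts to look and compute and a shell command to move; the robot and the scene stay as the last step left them, time stands still between calls to the robot, and variables do not carry over. Pictures are saved under pics/ and viewed, at most 10 in all, crops included, and the job is handed in when it is done.

```bash
ls; mkdir -p pics
python3 - <<'E'
from station import env
import cv2
for n in("scene","side"):
    cv2.imwrite(f"pics/{n}0.png",env.grab_frame(n)[...,::-1]); i=env.camera_info(n);print(n,i)
print(env.camera_info("wrist"));print(env.sense())
E
```

```text
inch.py
pics
station.py
scene {'fx': 398.24978730131653, 'fy': 398.24978730131653, 'cx': 321.6505720166321, 'cy': 205.66155678007078, 'k1': -0.01906129635674937, 'extrinsics': array([[-0.54496586,  0.55941362, -0.62455474,  1.05362382],
       [ 0.83826469,  0.37951768, -0.39150816,  0.25822028],
       [ 0.01801457, -0.73690076, -0.67576086,  0.62661105],
       [ 0.        ,  0.        ,  0.        ,  1.        ]])}
side {'fx': 402.9687292588335, 'fy': 402.9687292588335, 'cx': 318.58812510036324, 'cy': 206.84243602840456, 'k1': -0.07688575647022125, 'extrinsics': array([[ 6.57880827e-01, -5.75078223e-01,  4.86289887e-01,
         1.95606040e-01],
       [-7.53121404e-01, -5.03195978e-01,  4.23794713e-01,
        -3.94223934e-01],
       [ 9.84004678e-04, -6.45041739e-01, -7.64146705e-01,
         6.70517069e-01],
       [ 0.00000000e+00,  0.00000000e+00,  0.00000000e+00,
         1.00000000e+00]])}
{'fx': 275.4489570769065, 'fy': 275.4489570769065, 'cx': 317.7920255146298, 'cy': 200.5180839102965, 'k1': -0.023418512893063532, 'mount': array([[ 1.05514914e-03, -9.65376711e-01, -2.60
[... 260 characters left out ...]
0e+00,
         1.00000000e+00]])}
{'time_s': 0.1, 'qpos': array([-1.28999560e+00,  2.41370885e-01,  3.86548809e-03,  1.33520224e+00,
       -3.79238751e-05,  1.57081139e+00]), 'dq': array([-0.00035373, -0.00163831,  0.00239699, -0.00042903,  0.00296418,
        0.00095069]), 'tau': array([ 2.09914233e-04, -3.73137224e+01,  2.53009933e+01,  1.08270912e-02,
        6.07143033e-05,  6.34319392e-06]), 'tool_pos': array([ 0.13839525, -0.4798784 ,  0.23048787]), 'ee_rot': array([-3.13968135e+00,  3.79525904e-05,  2.80785737e-01]), 'ft_force': array([-0.40350929,  0.37579098, -0.26256845]), 'ft_torque': array([0.03858944, 0.01301759, 0.00306524]), 'grip_force': 0.0, 'opening': 0.08527164939668025}
```

View pics/scene0.png

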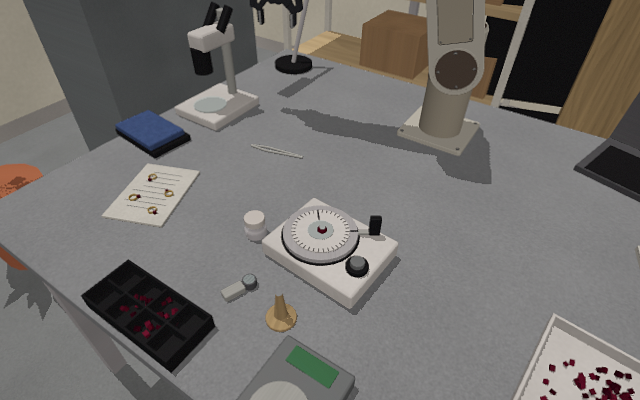

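View pics/side0.png

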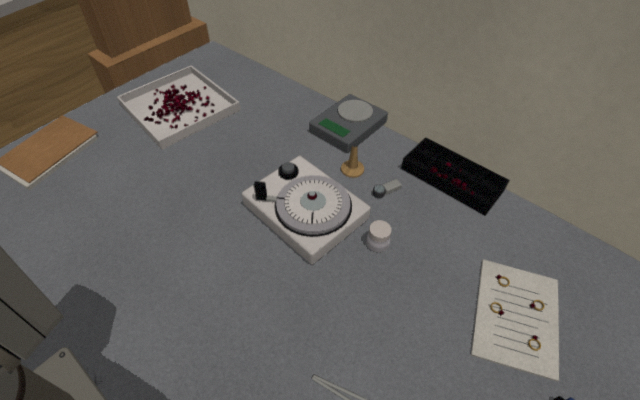

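Scene: ring centre about (321,231), tab (376,224), lamp (357,265), long mark (319,214). Side: centre (312,201), tab (260,190), lamp (288,170), long mark (312,217). I'll enlarge both to read the pixels.

Run:
```python
import cv2,numpy as np
a=cv2.imread("pics/scene0.png")[190:310,255:405];b=cv2.imread("pics/side0.png")[150:260,235:375]
for n,c in(("sc",a),("si",b)): cv2.imwrite(f"pics/{n}.png",cv2.resize(c,None,fx=5,fy=5,interpolation=cv2.INTER_CUBIC))
```

```text
(no output)
```

View pics/sc.png

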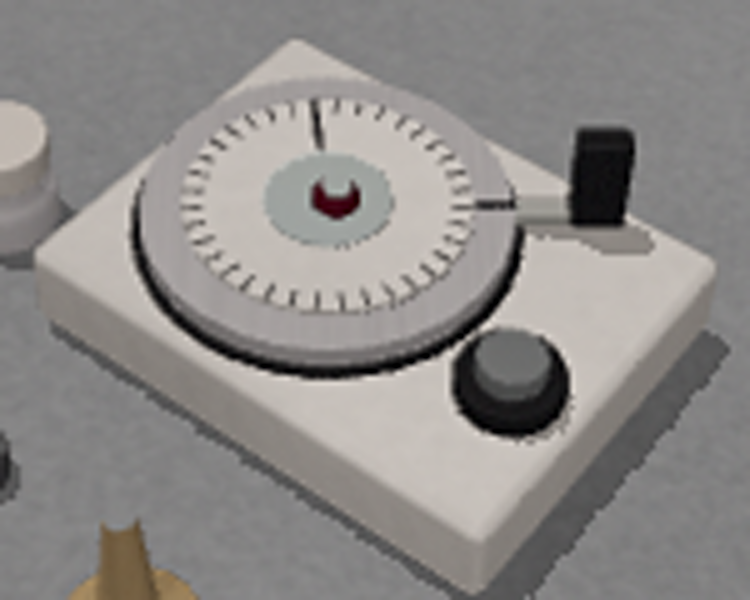

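View pics/si.png

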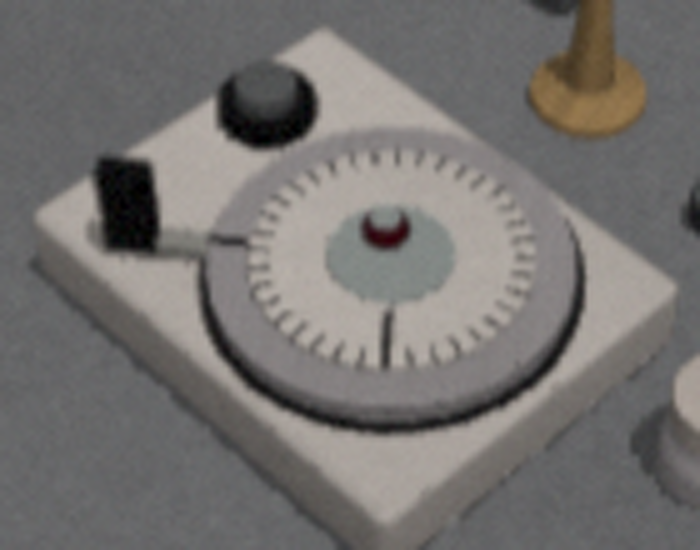

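Scene crop: pointer end (474,205), mark end (315,100), glass centre (330,200), tab top (604,133), lamp top (512,359). Side crop: pointer (248,241), mark (386,367), centre (391,255), tab top (125,162), lamp top (265,88).

```bash
cat > geo.py <<'E'
from station import env
import numpy as np
from scipy.optimize import least_squares
def ray(n,uv):
    i=env.camera_info(n);d=np.array([(uv[0]-i['cx'])/i['fx'],(uv[1]-i['cy'])/i['fy']]);s=d.copy()
    for _ in range(10): s=d/(1+i['k1']*(s@s))
    E=i['extrinsics'];return E[:3,3],E[:3,:3]@np.r_[s,1]
def proj(n,p,E=None):
    i=env.camera_info(n);E=i['extrinsics'] if E is None else E
    c=E[:3,:3].T@(np.asarray(p)-E[:3,3]);s=c[:2]/c[2];s=s*(1+i['k1']*(s@s))
    return np.array([i['fx']*s[0]+i['cx'],i['fy']*s[1]+i['cy']])
def tri(a,b):
    r=[ray('scene',a),ray('side',b)];A=0;B=0
    for o,d in r:
        d=d/np.linalg.norm(d);M=np.eye(3)-np.outer(d,d);A=A+M;B=B+M@o
    return np.linalg.solve(A,B)
def model(q):
    x,y,w,r,m=q
    W=lambda v:np.array([x+np.cos(w)*v[0]-np.sin(w)*v[1],y+np.sin(w)*v[0]+np.cos(w)*v[1],v[2]])
    pol=lambda R,a,z:W((-R*np.cos(a),-R*np.sin(a),z))
    return dict(pointer=pol(.059,r,.058),tab=pol(.107,r,.095),mark=pol(.059,m,.058),centre=W((0,0,.061)),lamp=W((.025,.105,np.nan)),
     c1=W((-.085,.135,.045)),c2=W((.085,.135,.045)),c3=W((.085,-.085,.045)),c4=W((-.085,-.085,.045)),tabend=pol(.107,m,.095))
E
cat > fit.py <<'E'
from geo import *
px=dict(pointer=((474,205),(248,241)),tab=((604,133),(125,162)),mark=((315,100),(386,367)),centre=((330,200),(391,255)),lamp=((512,359),(265,88)),
 c1=((715,263),(38,215)),c2=((482,540),(325,30)),c3=((38,253),(677,288)),c4=((295,40),(385,520)))
P={k:(np.array(a)/5+[254.6,189.6],np.array(b)/5+[234.6,149.6]) for k,(a,b) in px.items()}
T={k:tri(*v) for k,v in P.items()}
for k,v in T.items(): print(k,v.round(4))
def res(q):
    M=model(q);o=[]
    for k in P:
        if k=='lamp': M[k][2]=T['lamp'][2]
        o+=[(M[k]-T[k])[:2]*(.4 if k[0]=='c' and k[1]!='e' else 1)]
    return np.concatenate(o)
c=T['centre']
s=least_squares(res,[c[0],c[1],0.,-.8,.5])
print(s.x.round(4));r=res(s.x).reshape(-1,2)
for k,e in zip(P,r): print(k,(e*1000).round(1))
for k,v in model(s.x).items(): print(k,v.round(4))
np.save("q.npy",s.x)
E
python3 fit.py
```

```text
pointer [0.5579 0.014  0.0574]
tab [0.5319 0.0532 0.0975]
mark [ 0.5449 -0.0714  0.0594]
centre [ 0.5892 -0.0348  0.0588]
lamp [0.6225 0.0667 0.0628]
c1 [0.5189 0.1023 0.0418]
c2 [0.683  0.0898 0.0409]
c3 [ 0.664  -0.1242  0.0411]
c4 [ 0.5012 -0.1103  0.0417]
[ 0.59   -0.0354 -0.0789 -0.9128  0.7522]
pointer [-0.2 -0.1]
tab [-0.5  0.9]
mark [-1.  -0.8]
centre [ 0.8 -0.7]
lamp [0.7 0.5]
c1 [-1.2  1.4]
c2 [1.  1.1]
c3 [ 1.6 -1.1]
c4 [-1.  -1.3]
pointer [0.5577 0.0139 0.058 ]
tab [0.5315 0.0541 0.095 ]
mark [ 0.5439 -0.0722  0.058 ]
centre [ 0.59   -0.0354  0.061 ]
lamp [0.6232 0.0673    nan]
c1 [0.5159 0.1058 0.045 ]
c2 [0.6854 0.0924 0.045 ]
c3 [ 0.6681 -0.1269  0.045 ]
c4 [ 0.4986 -0.1135  0.045 ]
tabend [ 0.5064 -0.1022  0.095 ]
```

Heights agree with the text (pointer 57, tab 97, mark 59 and centre 59 mm) and residuals are about 1 mm. The turn needed is about 1.665 rad. I'll go above the lamp with the fingers shut.

Careful with the scale: shifts go in shares of 62.5 mm and turns go in shares of 180 degrees. That gives: 0.051 m is 0.816, -0.033 m is -0.528.

```bash
python3 inch.py '[{"finger_gap":0,"dx":0.816,"dy":-0.528},{"finger_gap":0,"dx":0.816,"dy":-0.528},{"finger_gap":0,"dx":0.816,"dy":-0.528},{"finger_gap":0,"dx":0.816,"dy":-0.528},{"finger_gap":0,"dx":0.816,"dy":-0.528},{"finger_gap":0,"dx":0.816,"dy":-0.528},{"finger_gap":0,"dx":0.816,"dy":-0.528},{"finger_gap":0,"dx":0.816,"dy":-0.528},{"finger_gap":0,"dx":0.816,"dy":-0.528},{"finger_gap":0,"dx":0.816,"dy":-0.528},{"finger_gap":0,"dx":0.816,"dy":-0.528},{"finger_gap":0,"dx":0.816,"dy":-0.528}]'; python3 inch.py '[{"finger_gap":0},{"finger_gap":0}]'
```

```text
time_s: 1.6
tool_pos: [0.6177, 0.0713, 0.2307]
ee_rot: [3.141, 0.001, 0.281]
ft_force: [1.2, -0.4, 0.1]
opening: -0.0
grip_force: 0.0
time_s: 1.85
tool_pos: [0.6162, 0.0697, 0.2302]
ee_rot: [-3.142, 0.003, 0.281]
ft_force: [0.0, -0.2, -0.2]
opening: -0.0
grip_force: 0.0
```

```bash
cat >> geo.py <<'E'
def to(target,yaw=None):
    s=env.sense();from scipy.spatial.transform import Rotation as R
    M=R.from_euler('xyz',s['ee_rot']).as_matrix()
    print(s['time_s'],'tcp',s['tool_pos'].round(4),'rot',s['ee_rot'].round(4),'move',(M.T@(np.array(target)-s['tool_pos'])).round(4),'F',s['ft_force'].round(1),'q',s['qpos'].round(2))
    if yaw is not None: print('turn',-(yaw-s['ee_rot'][2]))
E
python3 -c "
from geo import *
to([.623,.067,.075])"
```

```text
1.85 tcp [0.6162 0.0697 0.2302] rot [-3.1415e+00  2.6000e-03  2.8140e-01] move [0.0062 0.0045 0.1551] F [ 0.  -0.2 -0.2] q [ 0.11  0.49  0.36  1.45 -0.    2.97]
```

Converted, 0.05 m is 0.8, 0.006 m is 0.096.

```bash
python3 inch.py '[{"finger_gap":0,"dx":0.096,"dy":0.072,"dz":0.8},{"finger_gap":0,"dz":0.8},{"finger_gap":0,"dz":0.72},{"finger_gap":0,"dz":0.16},{"finger_gap":0},{"finger_gap":0}]'; python3 inch.py '[{"finger_gap":0,"dz":0.096},{"finger_gap":0}]'
```

```text
time_s: 2.6
tool_pos: [0.6256, 0.0668, 0.0792]
ee_rot: [3.141, -0.005, 0.28]
ft_force: [-0.5, -0.0, 1.1]
opening: -0.0002
grip_force: 0.0
time_s: 2.85
tool_pos: [0.624, 0.0671, 0.0707]
ee_rot: [3.141, -0.001, 0.281]
ft_force: [0.2, 0.3, -0.6]
opening: -0.0
grip_force: 0.0
```

Converted, 0.004 m is 0.064.

```bash
for i in 1; do python3 inch.py '[{"finger_gap":0,"dz":0.064},{"finger_gap":0}]'; done; python3 inch.py '[{"finger_gap":0,"dz":0.064},{"finger_gap":0}]' ; python3 inch.py '[{"finger_gap":0,"dz":0.048},{"finger_gap":0}]'
```

```text
time_s: 3.1
tool_pos: [0.6242, 0.0671, 0.0664]
ee_rot: [3.141, -0.001, 0.281]
ft_force: [-0.1, 0.2, 2.3]
opening: -0.0002
grip_force: 0.9
time_s: 3.35
tool_pos: [0.6243, 0.0671, 0.0626]
ee_rot: [3.142, -0.001, 0.281]
ft_force: [-0.2, 0.5, 4.2]
opening: 0.0
grip_force: 2.0
time_s: 3.6
tool_pos: [0.6243, 0.0671, 0.061]
ee_rot: [3.141, -0.002, 0.281]
ft_force: [-1.9, -0.2, 10.7]
opening: 0.0002
grip_force: 5.1
```

Converted, -0.05 m is -0.8, -0.03 m is -0.48.

```bash
python3 inch.py '[{"finger_gap":0,"dz":0.032},{"finger_gap":0},{"finger_gap":0,"dz":-0.08},{"finger_gap":0,"dz":-0.48},{"finger_gap":0,"dz":-0.8},{"finger_gap":0},{"finger_gap":0}]'; python3 -c "
from geo import *
q=np.load('q.npy');x,y,w,r,m=q
for g in (.06,.03):
  ph=np.pi+w+r; n=np.array([np.sin(ph),-np.cos(ph)]) # clockwise tangent
  t=np.array([x,y])+.107*np.array([np.cos(ph),np.sin(ph)])+g*n
  to([*t,.07],ph-np.pi/2)
  print(t)
print('lamp',q)
"
```

```text
time_s: 4.47
tool_pos: [0.6233, 0.0669, 0.1414]
ee_rot: [-3.141, 0.001, 0.281]
ft_force: [0.1, -0.2, -0.8]
opening: -0.0002
grip_force: 0.0
4.475 tcp [0.6233 0.0669 0.1414] rot [-3.1414e+00  1.4000e-03  2.8070e-01] move [-0.0343 -0.0308  0.0715] F [ 0.1 -0.2 -0.8] q [ 0.11  0.54  0.22  1.25 -0.    2.97]
turn -0.29834848814721804
[0.58168538 0.0869497 ]
4.475 tcp [0.6233 0.0669 0.1414] rot [-3.1414e+00  1.4000e-03  2.8070e-01] move [-0.063  -0.022   0.0715] F [ 0.1 -0.2 -0.8] q [ 0.11  0.54  0.22  1.25 -0.    2.97]
turn -0.29834848814721804
[0.55657628 0.07053222]
lamp [ 0.59002284 -0.03544102 -0.07892451 -0.91279786  0.75222079]
```

Converted, -0.032 m is -0.512, 0.03 m is 0.48, -0.15 rad / 3.1416 = -0.0477.

```bash
python3 inch.py '[{"finger_gap":0,"dx":-0.512,"dy":-0.176},{"finger_gap":0,"dx":-0.496,"dy":-0.176},{"finger_gap":0,"twist":-0.0477},{"finger_gap":0,"twist":-0.0471},{"finger_gap":0,"dz":0.48},{"finger_gap":0},{"finger_gap":0}]';  python3 -c "
from geo import *
import cv2
to([.5566,.0705,.07],.5790)
cv2.imwrite('pics/w1.png',env.grab_frame('wrist')[...,::-1])"
```

```text
time_s: 5.35
tool_pos: [0.5566, 0.0706, 0.1116]
ee_rot: [-3.141, 0.002, 0.579]
ft_force: [-0.1, 0.2, 0.8]
opening: 0.0004
grip_force: 0.0
5.35 tcp [0.5566 0.0706 0.1116] rot [-3.1406e+00  1.9000e-03  5.7870e-01] move [0.     0.0001 0.0416] F [-0.1  0.2  0.8] q [ 0.13  0.44 -0.03  1.1   0.    2.69]
turn -0.000288817278524256
```

View pics/w1.png

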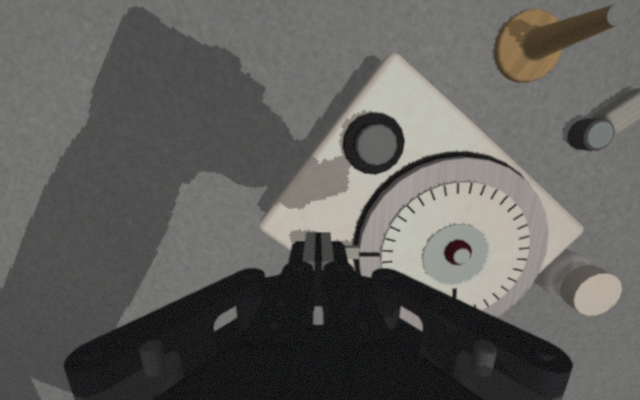

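Converted, 0.025 m is 0.4, 0.016 m is 0.256.

```bash
python3 inch.py '[{"finger_gap":0,"dz":0.4},{"finger_gap":0,"dz":0.256},{"finger_gap":0},{"finger_gap":0,"dx":-0.128},{"finger_gap":0,"dx":-0.064},{"finger_gap":0}]';  python3 inch.py '[{"finger_gap":0,"dx":-0.1728,"dy":-0.0192,"twist":-0.0318},{"finger_gap":0,"dx":-0.1728,"dy":-0.0192,"twist":-0.0318},{"finger_gap":0,"dx":-0.1728,"dy":-0.0192,"twist":-0.0318},{"finger_gap":0,"dx":-0.1728,"dy":-0.0192,"twist":-0.0318},{"finger_gap":0},{"finger_gap":0}]'; python3 -c "
from geo import *
to([0.590,-.0354,.07]);q=np.load('q.npy');p=env.sense()['tool_pos'][:2]-q[:2]
print(np.hypot(*p),np.arctan2(p[1],p[0])-np.pi-q[2])"
```

```text
time_s: 6.15
tool_pos: [0.5472, 0.0639, 0.072]
ee_rot: [3.141, -0.001, 0.578]
ft_force: [0.6, -0.3, 0.2]
opening: -0.0002
grip_force: 0.0
time_s: 6.9
tool_pos: [0.5125, 0.0392, 0.0716]
ee_rot: [3.141, -0.0, 0.977]
ft_force: [0.4, 0.5, 0.3]
opening: 0.0001
grip_force: 0.0
6.9 tcp [0.5125 0.0392 0.0716] rot [ 3.1409e+00 -4.0000e-04  9.7730e-01] move [-0.0185  0.106   0.0016] F [0.4 0.5 0.3] q [ 0.08  0.39 -0.22  0.95 -0.    2.24]
0.1076239344485151 -0.6871092936643997
```

Converted, -0.0108 m is -0.1728, -0.0012 m is -0.0192, -0.1 rad / 3.1416 = -0.0318.

```bash
python3 inch.py '[{"finger_gap":0,"dx":-0.1728,"dy":-0.0192,"twist":-0.0318},{"finger_gap":0,"dx":-0.1728,"dy":-0.0192,"twist":-0.0318},{"finger_gap":0,"dx":-0.1728,"dy":-0.0192,"twist":-0.0318},{"finger_gap":0,"dx":-0.1728,"dy":-0.0192,"twist":-0.0318},{"finger_gap":0,"dx":-0.1728,"dy":-0.0192,"twist":-0.0318},{"finger_gap":0,"dx":-0.1728,"dy":-0.0192,"twist":-0.0318},{"finger_gap":0,"dx":-0.1728,"dy":-0.0192,"twist":-0.0318},{"finger_gap":0,"dx":-0.1728,"dy":-0.0192,"twist":-0.0318},{"finger_gap":0,"dx":-0.1728,"dy":-0.0192,"twist":-0.0318},{"finger_gap":0,"dx":-0.1728,"dy":-0.0192,"twist":-0.0318},{"finger_gap":0},{"finger_gap":0}]'; python3 -c "
from geo import *
import cv2
q=np.load('q.npy');s=env.sense();p=s['tool_pos'][:2]-q[:2]
print(np.hypot(*p),np.arctan2(p[1],p[0])-np.pi-q[2],s['qpos'].round(2))
a=env.grab_frame('scene')[190:290,255:405,::-1]; b=env.grab_frame('side')[160:260,235:375,::-1]
a=cv2.resize(a,(780,520),interpolation=2);b=cv2.resize(b,(728,520),interpolation=2)
cv2.imwrite('pics/s2.png',a);cv2.imwrite('pics/d2.png',b)"
```

```text
time_s: 8.4
tool_pos: [0.4861, -0.0616, 0.0712]
ee_rot: [-3.142, 0.0, 1.977]
ft_force: [-0.3, -0.1, -0.2]
opening: 0.0002
grip_force: 0.0
0.10718689381298961 -5.957447640986128 [-0.13  0.35 -0.29  0.93 -0.    1.04]
```

View pics/d2.png

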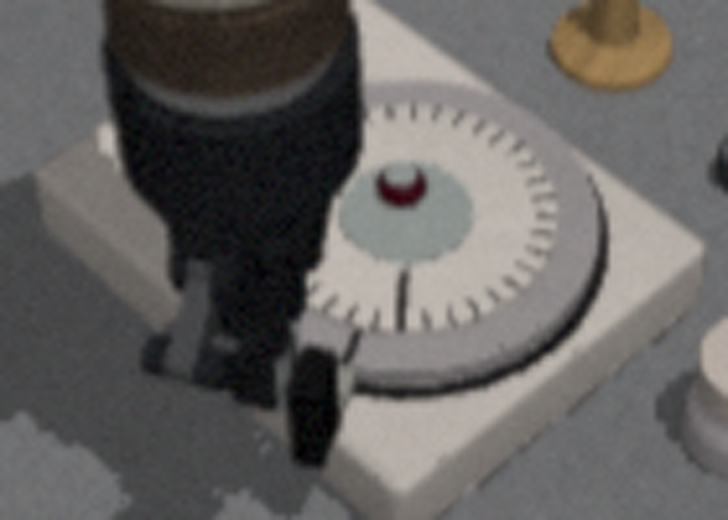

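Side view: the fingers are behind the tab, the pointer's inner end is at crop (358,333), and the mark's end is at (402,330). There is still some angle to go.

```bash
cat > ang.py <<'E'
from geo import *
def ang(n,u,sc,off,z=.058):
    q=np.load('q.npy');o,d=ray(n,np.array(u)/sc+np.array(off)-.4);p=(o+d*(z-o[2])/d[2])[:2]-q[:2]
    return np.hypot(*p).round(4),np.angle(np.exp(1j*(np.arctan2(p[1],p[0])-np.pi-q[2]))).round(4)
E
python3 -c "
from ang import *
print(ang('side',(358,333),5.2,(235,160)),ang('side',(402,330),5.2,(235,160)))"
```

```text
(np.float64(0.061), np.float64(0.5011)) (np.float64(0.0569), np.float64(0.7702))
```

Converted, -0.0054 m is -0.0864, -0.0007 m is -0.0112, -0.05 rad / 3.1416 = -0.0159.

```bash
python3 inch.py '[{"finger_gap":0,"dx":-0.0864,"dy":-0.0112,"twist":-0.0159},{"finger_gap":0,"dx":-0.0864,"dy":-0.0112,"twist":-0.0159},{"finger_gap":0,"dx":-0.0512,"dy":-0.0064,"twist":-0.0095},{"finger_gap":0,"dx":-0.0512,"dy":-0.0064,"twist":-0.0095},{"finger_gap":0,"dx":-0.0352,"dy":-0.0032,"twist":-0.0064},{"finger_gap":0,"dx":-0.0352,"dy":-0.0032,"twist":-0.0064},{"finger_gap":0},{"finger_gap":0}]'; python3 -c "
from geo import *
import cv2
q=np.load('q.npy');s=env.sense();p=s['tool_pos'][:2]-q[:2]
print(np.hypot(*p),np.arctan2(p[1],p[0])+np.pi-q[2],s['qpos'].round(2))
a=env.grab_frame('scene')[200:260,270:340,::-1]; b=env.grab_frame('side')[190:250,280:350,::-1]
f=lambda c:cv2.resize(c,None,fx=5.6,fy=8,interpolation=2)
cv2.imwrite('pics/m3.png',np.hstack([f(a),f(b)]))"
```

```text
time_s: 9.5
tool_pos: [0.4939, -0.0822, 0.0713]
ee_rot: [3.142, 0.0, 2.179]
ft_force: [0.0, 0.7, 0.1]
opening: -0.0001
grip_force: 0.3
0.10693208519540738 0.5316874278480006 [-0.16  0.37 -0.26  0.94 -0.    0.8 ]
```

View pics/m3.png

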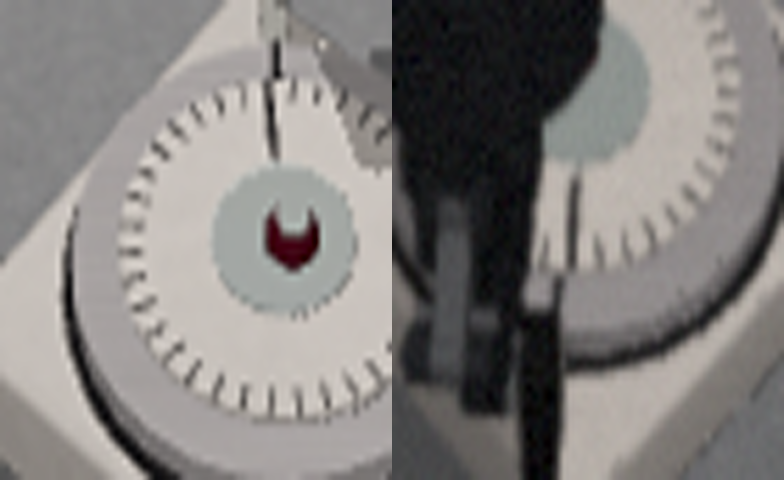

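Left (scene): pointer end (277,76), mark end (268,84). Right (side): pointer (558,278), mark (571,268). The pointer is slightly short of the mark.

```bash
python3 -c "
from ang import *
s=np.array([5.6,8])
for n,u,o in(('scene',(277,76),(270,200)),('scene',(268,84),(270,200)),('side',(558-392,278),(280,190)),('side',(571-392,268),(280,190))): print(n,ang(n,u,s,o))"
```

```text
scene (np.float64(0.0607), np.float64(0.6826))
scene (np.float64(0.0578), np.float64(0.7419))
side (np.float64(0.0604), np.float64(0.6873))
side (np.float64(0.057), np.float64(0.7586))
```

Converted, -0.0022 m is -0.0352, -0.0016 m is -0.0256, -0.01 rad / 3.1416 = -0.0032.

```bash
python3 inch.py '[{"finger_gap":0,"dx":-0.0352,"dy":-0.0048,"twist":-0.0064},{"finger_gap":0,"dx":-0.0352,"dy":-0.0048,"twist":-0.0064},{"finger_gap":0,"dx":-0.0256,"dy":-0.0032,"twist":-0.0048},{"finger_gap":0,"dx":-0.016,"dy":-0.0016,"twist":-0.0032},{"finger_gap":0},{"finger_gap":0}]'; python3 inch.py '[{"finger_gap":0,"dx":0.16},{"finger_gap":0,"dx":0.32},{"finger_gap":0,"dz":-0.8},{"finger_gap":0,"dz":-0.96},{"finger_gap":0,"dx":0.8,"dz":-0.48},{"finger_gap":0,"dx":0.8},{"finger_gap":0},{"finger_gap":0}]';python3 -c "
from geo import *
import cv2
q=np.load('q.npy');s=env.sense()
a=env.grab_frame('scene')[200:260,270:340,::-1]; b=env.grab_frame('side')[190:250,280:350,::-1]
f=lambda c:cv2.resize(c,None,fx=5.6,fy=8,interpolation=2)
cv2.imwrite('pics/m4.png',np.hstack([f(a),f(b)]))"
```

```text
time_s: 10.35
tool_pos: [0.4973, -0.0884, 0.0713]
ee_rot: [3.142, 0.001, 2.244]
ft_force: [-0.2, 1.0, 0.4]
opening: -0.0
grip_force: 0.3
time_s: 11.35
tool_pos: [0.4163, 0.0135, 0.2114]
ee_rot: [3.141, 0.001, 2.245]
ft_force: [0.2, 0.2, -0.7]
opening: 0.0
grip_force: 0.0
```

View pics/m4.png

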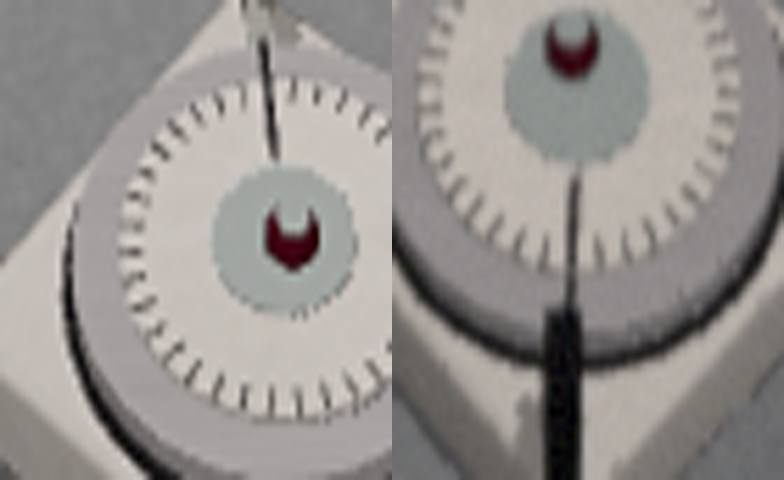

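In both views the pointer and the long mark form one unbroken straight line: scene (262,40) to (275,158), side (571,300) to (575,175). The garnet is still in place and the arm is clear.

```bash
python3 -c "
from station import env
print(env.finish_job())"
```

```text
the job is handed in; nothing more can be done
None
```

I pressed the lamp button fully down and let it up, pushed the ring's pointer onto the long mark without gripping the lever, and handed the job in; no verdict was shown.

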